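# Clamp the chopping board and prove it by a pull

### The job

Fasten the chopping board in its worktop clamp: turn the black bar knob clockwise until the pad touches the board, then about a quarter turn more. Then prove that it holds: draw the loop of the spring gauge straight out, away from the board, to about 10 newtons (10 mm out), keep it there for two seconds and let it go back in, with the board staying where it is; never pull beyond 16 newtons. Leave the other kitchenware alone.

Things in the scene. Friction and masses are not known exactly. Their poses are not given: they have to be found in the camera images.
- clamp: Grey metal clamp fixed to the worktop. Origin at its foot, below the screw's vertical axis, z up. A 44 mm wide arm (top at 78 mm) reaches over the board's end from a post on the +x side, ending 25 mm beyond the screw axis. The board comes in from -x; -x is the pull direction. Packed up by 0 to 2 mm, so the knob angle at which the pad touches differs each time.
- knob (a joint): Turn of the clamp's knob, rad, growing clockwise from above (0 to 5.5, starts at 0.3 to 0.8). One turn sends the pad down 20 mm; it first touches 0.3 to 1.5 rad past the start. It stays where it is left: about 0.22 N m to turn free, some 0.12 N m more a quarter turn past touch. The knob does not rise or sink as it turns.
- knob_grip (a point): Middle of the knob's black bar, on the screw axis, 118 mm above the clamp's origin. The bar is 64 mm long along this point's x, 16 mm thick along y, 34 mm high (17 mm above and below this point), and turns with the knob; it is best gripped across y from above.
- pad (a joint): How far the clamp's spring-loaded rubber pad (36 mm across) is pressed back, in m: 0 while it hangs free, growing from the moment it touches the board, about 3 mm per radian of knob (nearly 5 mm a quarter turn past touch); spring 8 N per mm.
- board: Loose wooden chopping board, 170 (x) by 200 (y) by 20 mm, about 0.9 kg, its +x end under the clamp's pad. Origin at the middle of its underside, axes parallel to the clamp's. A spring gauge's aluminium body, 34 mm across, 75 mm long, axis 25 mm above the worktop, is screwed to the middle of its -x edge. Unless clamped, the board slides when pulled.
- puller (a joint): How far the gauge's loop is drawn out along the board's -x, in m (0 at rest, stop at 0.025). Spring: 1 N per mm, so 0.010 is 10 N; it goes back by itself. The loop's rod carries a black ring which is hidden in the gauge body at rest and stands wholly out at 10 N.
- loop_bar (a point): Middle of the loop's black outer cross bar, 14 mm thick, 88 mm long along this point's y, 25 mm above the worktop; point x points to the board. Draw it along -x, for instance by lowering closed fingers into the loop and pressing them against the bar.
- loop_middle (a point): Middle of the opening in the flat-lying steel loop, 36 mm on the board's side of the bar's middle, same height (25 mm) and same axes. The opening is 59 mm (x) by 76 mm (y), open down to the worktop.
- mug: White mug, 80 mm across, 90 mm high; bystander. Origin under its centre.
- jar: Amber glass jar with a steel cap, 76 mm across, 90 mm high; bystander. Origin under its centre.
- bowl: White bowl, 150 mm across, 60 mm high; bystander. Origin under its centre.
There are look-alikes about, which are no part of the job. What is shaped like the clamp but blue or red is not meant.

How it is judged:
By the outcome, as a careful person would: the job done as asked, in the order asked, and still so for the second after the job is handed in, with the robot touching nothing.
It also fails if it takes over 67 s, if anything falls off the work surface, if the arm or the gripper's body presses on something with over 40 N, if the wrist force passes 120 N, or if a joint passes its speed limit or range.

### The arm

A 6-joint arm with a two-finger parallel gripper is mounted at the origin on the work surface. World frame = base frame: x ahead of the robot, y to its left, z up, the work surface at z = 0. Lengths are in m, angles in rad, forces in N, time in s.
With the tool pointing down it reaches from about 0.325 to 0.775 m from the base axis. Payload 5.5 kg.
Tool frame: the origin (TCP) lies between the finger pads; the fingertips stand 22 mm ahead of it and the grasp point (between the pads) lies 3 mm ahead of it (tips_ahead is the distance from the TCP to the fingertips, in m); z points along the fingers, y is the line along which they close (so a half turn about z gives the same grasp; the last joint's range is limited). The gripper opens to 88 mm and grips with 3 to 60 N. Pads are 20 mm wide; open, the fingers measure 115 mm over their backs; the gripper's body (75 mm by 178 mm) begins 61 mm behind the grasp point.
Start: joints at [1.228, 0.091, 1.231, -0, 1.82, -0.057], TCP at [0.169, 0.576, 0.245] pointing down, gripper open.
Joint ranges: [-2.87, 2.87], [-0.86, 2.18], [0.17, 2.46], [-1.51, 4.65], [0.06, 2.69], [-2.65, 2.65]. Speed limits (rad/s): [2.57, 2.57, 3.01, 3.14, 3.14, 3.14].

### API

Orientations are given as a 3x3 rotation matrix whose columns are the frame's x, y, z axes.
In Python, from rig import * gives the robot as it stands.
- The arm moves only by the tool apply_moves, never from a script. Its argument "commands" is a list of rows, each a list of 6 numbers: the shift along the tool's x, y, z each as a share of 0.12 m, from -1 to 1, then the turn, a rotation vector about the tool's x, y, z each as a share of 180 degrees, from -1 to 1. A call has 1 to 12 rows; each row is the pose to reach, as a shift and turn from the pose commanded when the call began, along the tool's axes at that moment, turning the shorter way round; what a row does not reach only later rows make up. A row lasts 1/10 s, in which the tool goes at most 50 mm and 8.59 degrees, less where a joint would pass 70% of its speed; a pose out of reach is approached as far as the arm can. A call with a number of a shift or a turn outside -1 to 1 is refused whole. A call with a gripper value outside its range is refused whole. "hand" is the gripper's target within -1 to 1 (shut at 1, half-way at 0, fully open at -1), set as the call begins (left out, the last holds). The fingers move at their own pace and stop on an object; "squeeze" is the grip in N (left out, the last holds). Time passes only in rows, so rows that repeat a pose let the fingers close. It gives the time, the measured TCP pose, the force, the opening and the grip force at its end, in the units of the state.
- state(): the state, without advancing time (a new reading comes with each control period).
- grab_frame(name): name is "scene" or "top" or "wrist"; returns a dict with "frame" (384x512x3 uint8, red, green, blue), "intrinsics" (3x3 intrinsics, pixels), "k1" (the pictures are not rectified: a ray, as slopes to the right and down, at radius r is drawn at 1 + k1 r^2 times it, then the intrinsics apply), "R" (3x3) and "t" (3): a world point X has camera coordinates R X + t. Camera axes: x right, y down, z forward; pixel columns grow to the right and rows downward; lengths in m; the calibration is good to about 2 mm. A picture is of the moment at which its call begins. There is no depth.
- close_job(): hands the job in; it is judged then, once.
The state is a dict: "time": time; "joint_positions": joint angles; "joint_vel": joint speeds; "joint_torque": joint torques, N m; "position": TCP position; "tool_rot": TCP orientation; "wrist_force": force on the tool from outside, world axes, zero at the start; "wrist_torque": the same for the moment, N m; "finger_gap": finger opening in m; "finger_force": force on a finger pad.
Only numpy, scipy, OpenCV 4.12 (cv2) and the standard library are available. Lean on these libraries where they do the work, as an engineer would, in place of code of your own. Each camera call takes 0.05 s, during which the arm holds its last target. There are 200 camera calls.

## Working session

There is one attempt and no reset: what is moved stays moved. The work goes in short steps, Python scripts to look and compute and a tool call to move; the robot and the scene stay as the last step left them, time stands still between calls to the robot, and variables do not carry over. Pictures are saved under pics/ and viewed, at most 10 in all, crops included, and the job is handed in when it is done.

Besides the shell and the picture viewer there is one more tool, called after "Request:" as name(argument=value, ...), one argument or row to a line, values as JSON. apply_moves: Moves the arm, as the interface text tells. Its arguments: {"type":"object","properties":{"commands":{"type":"array","items":{"type":"array","items":{"type":"number"}}},"hand":{"type":"number"},"squeeze":{"type":"number"}},"required":["commands"]}

```bash
mkdir -p pics
cat > h.py <<'E'
from rig import *
import numpy as np, cv2
def load(n):
    d=np.load(f'pics/{n}.npz'); return d
def snap(n,cam):
    f=grab_frame(cam); np.savez(f'pics/{n}.npz',**{k:np.array(v) for k,v in f.items()})
    cv2.imwrite(f'pics/{n}.png',f['frame'][:,:,::-1]); return f
def ray(d,u,v):
    K=np.array(d['intrinsics']);k=float(d['k1']);
    p=cv2.undistortPoints(np.array([[[u,v]]],float),K,np.array([k,0,0,0,0.]))[0,0]
    R=np.array(d['R']);t=np.array(d['t'])
    return -R.T@t, R.T@np.array([p[0],p[1],1])
def atz(d,u,v,z):
    c,r=ray(d,u,v); return c+r*(z-c[2])/r[2]
def proj(d,X):
    R=np.array(d['R']);t=np.array(d['t'])
    return cv2.projectPoints(np.array(X,float).reshape(-1,3),cv2.Rodrigues(R)[0],t,np.array(d['intrinsics']),np.array([float(d['k1']),0,0,0,0]))[0][:,0]
E
python3 - <<'E'
from h import *
a=snap('top','top')['frame'];b=snap('scene','scene')['frame']
s=state();print(s['time'],s['position'],s['tool_rot'],s['wrist_force'])
d=load('top');print(d['R'],d['t'],d['k1'])
E
```

```text
0.1 [0.16908058 0.5754482  0.24362416] [[-9.59440008e-01  2.81912301e-01 -5.70423498e-04]
 [ 2.81912868e-01  9.59438557e-01 -1.67040976e-03]
 [ 7.63772401e-05 -1.76346767e-03 -9.99998442e-01]] [-0.69054368 -0.76407732  0.67714719]
[[ 9.02796206e-03 -9.99958925e-01  8.02800498e-04]
 [-9.82611605e-01 -9.02023311e-03 -1.85453684e-01]
 [ 1.85453308e-01  8.85427737e-04 -9.82652679e-01]] [0.03097772 0.58083815 1.66273271] -0.16699838792167396
```

View pics/top.png

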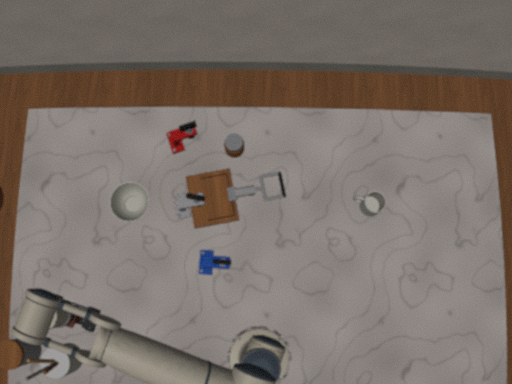

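View pics/scene.png

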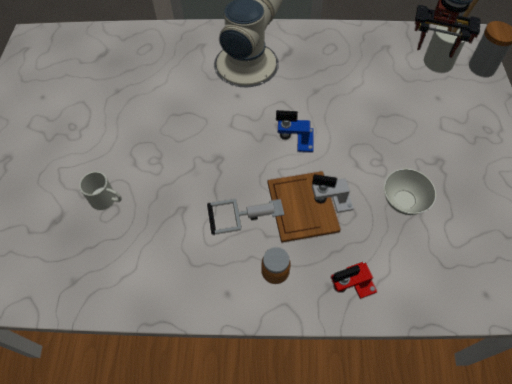

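Candidates for the knob: grey clamp, top (195,198) / scene (325,182); blue, top (213,262); red, top (183,137). The grey one, on the board, is the one meant. Next is a close crop of it.

Run:
```python
from h import *
a=cv2.imread('pics/top.png')[155:240,165:295];b=cv2.imread('pics/scene.png')[160:250,200:365]
a=cv2.resize(a,(444,290),interpolation=3);b=cv2.resize(b,(533,290),interpolation=3)
a=cv2.resize(cv2.imread('pics/top.png')[155:240,165:295],None,fx=4.6,fy=4.6)[:300] if 0 else a
c=np.zeros((590,540,3),np.uint8);c[:290,:444]=a;c[300:590,:533]=b
cv2.imwrite('pics/c1.png',c)
d=load('top')
for n,u,v,z in [('knob',195,198,.135),('loopbar',282,184,.032),('gauge',240,191,.03),('board c',212,198,.02),('jar',234,142,.09),('blue knob',221,262,.135)]: print(n,atz(d,u,v,z))
d=load('scene')
for n,u,v,z in [('knob',325,182,.135),('loopbar',212,218,.032),('red',346,273,.135)]: print(n,atz(d,u,v,z))
```

```text
knob [0.55763453 0.22674352 0.135     ]
loopbar [ 0.63231408 -0.08205259  0.032     ]
gauge [0.6048091  0.07329349 0.03      ]
board c [0.57937793 0.17714606 0.02      ]
jar [0.77491428 0.09627179 0.09      ]
blue knob [0.33803406 0.13223381 0.135     ]
knob [0.58002165 0.2300141  0.135     ]
loopbar [ 0.63800466 -0.07495151  0.032     ]
red [0.83121236 0.26470988 0.135     ]
```

View pics/c1.png

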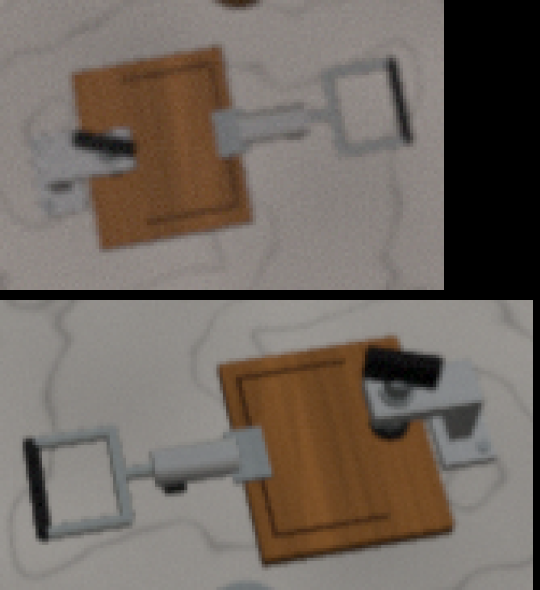

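The crop confirms the grey clamp: black bar knob at about top (195,197), pointing roughly 80° in world yaw. The board's pull axis runs from the gauge to the loop bar at top (282,184). I'm moving over the knob for a wrist view.

Request:
apply_moves(
  commands=[
    [-1,-0.46,0,0,0,0],
    [-1,-0.46,0,0,0,0],
    [-1,-0.46,0,0,0,0],
  ],
)

```text
time: 0.4
position: [0.2703, 0.487, 0.2441]
tool_rot: [[-0.959, 0.283, 0.0], [0.283, 0.959, -0.001], [-0.001, -0.001, -1.0]]
wrist_force: [-0.2, 0.8, 0.2]
finger_gap: 0.0879
finger_force: 0.0
```

Request:
apply_moves(
  commands=[
    [-1,-0.46,0,0,0,0],
    [-1,-0.46,0,0,0,0],
    [-1,-0.46,0,0,0,0],
  ],
)

```text
time: 0.7
position: [0.3702, 0.3997, 0.2442]
tool_rot: [[-0.959, 0.284, 0.0], [0.284, 0.959, -0.001], [-0.0, -0.001, -1.0]]
wrist_force: [-0.5, 1.2, -0.1]
finger_gap: 0.088
finger_force: 0.0
```

Request:
apply_moves(
  commands=[
    [-1,-0.46,0,0,0,0],
    [-1,-0.46,0,0,0,0],
    [-1,-0.46,0,0,0,0],
  ],
)

```text
time: 1.0
position: [0.4697, 0.3128, 0.244]
tool_rot: [[-0.959, 0.284, -0.0], [0.284, 0.959, -0.001], [0.0, -0.001, -1.0]]
wrist_force: [-0.0, 0.5, 0.2]
finger_gap: 0.0877
finger_force: 0.0
```

Request:
apply_moves(
  commands=[
    [-1,-0.46,0,0,0,0],
    [-1,-0.46,0,0,0,0],
    [-1,-0.46,0,0,0,0],
    [-1,-0.46,0,0,0,0],
    [-1,-0.46,0,0,0,0],
  ],
)

```text
time: 1.5
position: [0.5675, 0.2281, 0.2438]
tool_rot: [[-0.959, 0.283, -0.002], [0.283, 0.959, -0.0], [0.002, -0.001, -1.0]]
wrist_force: [0.0, -0.7, 0.0]
finger_gap: 0.088
finger_force: 0.0
```

Run:
```python
from h import *
f=snap('w1','wrist')
s=state();print(s['time'],s['position'],s['tool_rot'],s['joint_positions'])
im=cv2.imread('pics/w1.png');cv2.imwrite('pics/w1b.png',cv2.resize(im,(768,576)))
```

```text
1.55 [0.56697007 0.22885467 0.24416751] [[-9.59448322e-01  2.81881994e-01 -1.20761640e-03]
 [ 2.81882071e-01  9.59449053e-01  1.09166141e-04]
 [ 1.18941838e-03 -2.35666142e-04 -9.99999265e-01]] [ 3.27743519e-01  1.23046673e-01  1.19732338e+00  5.08084707e-04
  1.82233076e+00 -9.57171393e-01]
```

View pics/w1b.png

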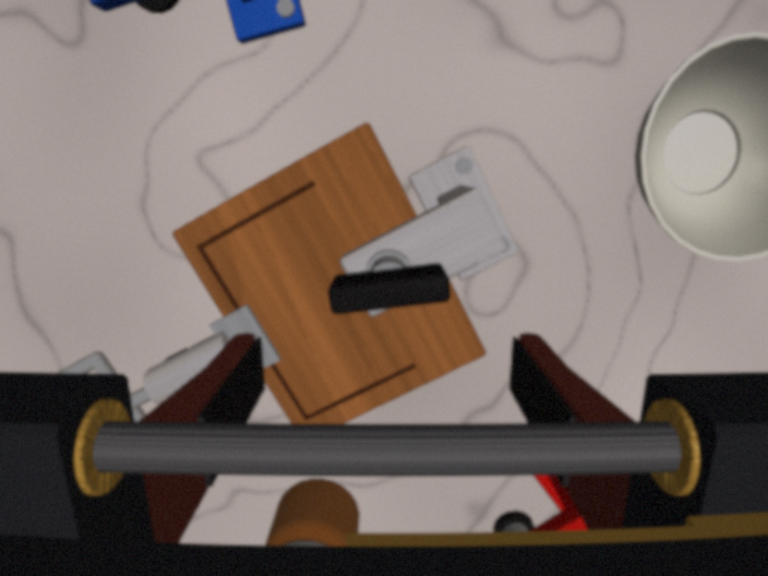

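The wrist view (768×576) shows the knob bar centred at (390,288), the board corners at (175,235), (367,123) and (485,352), and the gauge heading left. I'm fitting the knob box to the dark silhouette and taking the board yaw from its corners.

Run:
```python
from h import *
from scipy.optimize import minimize
d=load('w1');im=d['frame']
m=np.zeros((384,512),np.uint8);g=im.max(2)
m[165:218,205:315]=(g[165:218,205:315]<62)
n,l,st,c=cv2.connectedComponentsWithStats(m);i=1+np.argmax(st[1:,4]);m=(l==i).astype(np.uint8);print(st[i],c[i])
def box(p,z=.119):
    x,y,a=p;ca,sa=np.cos(a),np.sin(a)
    return [[x+ca*u-sa*v,y+sa*u+ca*v,z+w] for u in(-.032,.032) for v in(-.008,.008) for w in(-.017,.017)]
def cost(p):
    h=cv2.convexHull((proj(d,box(p))*16).astype(np.int32));q=np.zeros_like(m);cv2.fillConvexPoly(q,h,1,shift=4)
    return 1-(q&m).sum()/(q|m).sum()
best=min((minimize(cost,[.567+dx,.228,a],method='Nelder-Mead',options=dict(initial_simplex=[[.567+dx,.228,a],[.577+dx,.228,a],[.567+dx,.238,a],[.567+dx,.228,a+.2]])) for dx in(-.01,0,.01) for a in(1.2,1.4,1.6)),key=lambda r:r.fun)
print(best.x,np.degrees(best.x[2]),best.fun)
B=[atz(d,u/1.5,v/1.5,.02)[:2] for u,v in[(175,235),(367,123),(485,352)]];print(B)
for a,b in((0,1),(1,2)):
    e=B[b]-B[a];print(np.linalg.norm(e),np.degrees(np.arctan2(e[1],e[0])))
print('camera',-d['R'].T@d['t'])
```

```text
[ 219  176   81   33 1920] [258.85416667 192.13854167]
[0.56436788 0.22930757 1.43836974] 82.41251572766198 0.19157894736842107
[array([0.50395435, 0.08137565]), array([0.46933164, 0.24287509]), array([0.66032384, 0.28181599])]
0.1651690071682154 102.10007876725099
0.19492155922350374 11.52393380959638
camera [0.50320836 0.24719057 0.38368457]
```

Request:
apply_moves(
  commands=[
    [0.02,0,0.45,0,0,-0.54],
    [0.02,0,0.45,0,0,-0.54],
    [0.02,0,0.45,0,0,-0.54],
    [0.02,0,0.45,0,0,-0.54],
    [0.02,0,0.45,0,0,-0.54],
    [0.02,0,0.45,0,0,-0.54],
    [0.02,0,0.45,0,0,-0.54],
    [0.02,0,0.45,0,0,-0.54],
    [0.02,0,0.45,0,0,-0.54],
    [0.02,0,0.45,0,0,-0.54],
    [0.02,0,0.45,0,0,-0.54],
    [0.02,0,0.45,0,0,-0.54],
  ],
)

```text
time: 2.75
position: [0.5633, 0.2327, 0.191]
tool_rot: [[-0.159, -0.987, 0.001], [-0.987, 0.159, -0.001], [0.001, -0.001, -1.0]]
wrist_force: [-0.6, -0.4, 0.4]
finger_gap: 0.0878
finger_force: 0.0
```

Request:
apply_moves(
  commands=[
    [0,0,0,0,0,0],
    [0,0,0,0,0,0],
  ],
)

```text
time: 2.95
position: [0.5637, 0.2323, 0.1909]
tool_rot: [[-0.161, -0.987, 0.001], [-0.987, 0.161, -0.001], [0.001, -0.001, -1.0]]
wrist_force: [-0.1, -1.4, -0.0]
finger_gap: 0.0878
finger_force: 0.0
```

Run:
```python
from h import *
from scipy.optimize import minimize
d=snap('w2','wrist');im=d['frame']
s=state();print(s['time'],s['position'],s['tool_rot'],s['joint_positions'])
def box(p,z=.119):
    x,y,a=p;ca,sa=np.cos(a),np.sin(a)
    return [[x+ca*u-sa*v,y+sa*u+ca*v,z+w] for u in(-.032,.032) for v in(-.008,.008) for w in(-.017,.017)]
h=cv2.convexHull(proj(d,box([.5644,.2293,1.438])).astype(np.int32))
o=cv2.resize(cv2.polylines(im.copy(),[h],1,(0,255,0),1),(768,576))
cv2.imwrite('pics/w2b.png',o[:,:,::-1])
```

```text
3.0 [0.56385967 0.23201118 0.19084316] [[-1.61630074e-01 -9.86851199e-01  6.55153152e-04]
 [-9.86850915e-01  1.61629287e-01 -1.11600781e-03]
 [ 9.95441710e-04 -8.26918913e-04 -9.99999163e-01]] [ 3.35245759e-01  1.12827956e-01  1.30248663e+00 -1.28487500e-03
  1.72602643e+00 -2.64420381e+00]
```

View pics/w2b.png

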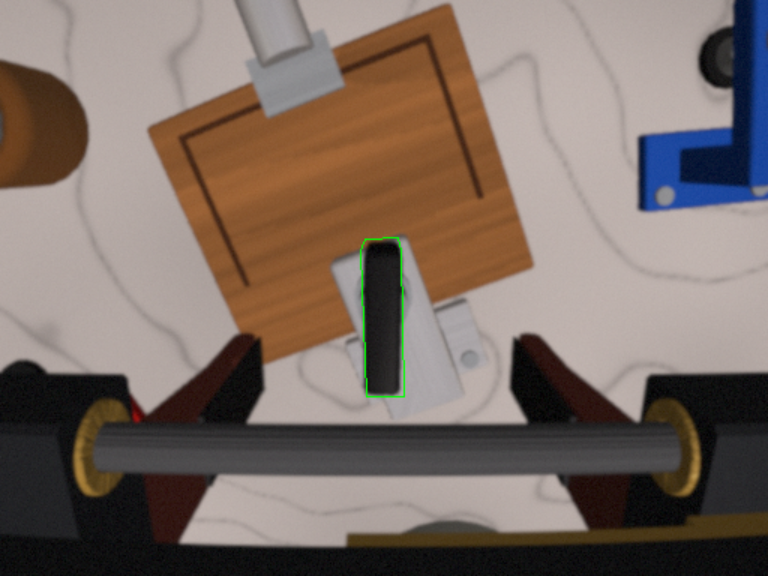

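The predicted outline falls on the bar (382,318), so the fit is good. I'm backing off the joint limit by 3° clockwise while descending part way.

Request:
apply_moves(
  commands=[
    [0,0,0.2,0,0,0.017],
    [0,0,0.2,0,0,0.017],
    [0,0,0.2,0,0,0.017],
  ],
)

```text
time: 3.3
position: [0.564, 0.2312, 0.1662]
tool_rot: [[-0.214, -0.977, -0.001], [-0.977, 0.214, -0.002], [0.002, 0.001, -1.0]]
wrist_force: [-0.2, 0.7, 0.5]
finger_gap: 0.0878
finger_force: 0.0
```

Request:
apply_moves(
  commands=[
    [0.015,-0.007,0.368,0,0,0],
    [0.015,-0.007,0.368,0,0,0],
    [0.015,-0.007,0.368,0,0,0],
  ],
)

```text
time: 3.6
position: [0.5645, 0.229, 0.1227]
tool_rot: [[-0.215, -0.977, -0.001], [-0.977, 0.215, -0.002], [0.002, 0.001, -1.0]]
wrist_force: [0.4, 0.9, 0.7]
finger_gap: 0.0879
finger_force: 0.0
```

Request:
apply_moves(
  commands=[
    [0,0,0,0,0,0],
    [0,0,0,0,0,0],
    [0,0,0,0,0,0],
    [0,0,0,0,0,0],
    [0,0,0,0,0,0],
    [0,0,0,0,0,0],
  ],
  hand=1,
  squeeze=40,
)

```text
time: 4.2
position: [0.5649, 0.2292, 0.1226]
tool_rot: [[-0.215, -0.977, 0.001], [-0.977, 0.215, -0.001], [0.001, -0.001, -1.0]]
wrist_force: [0.2, 0.6, -0.8]
finger_gap: 0.0435
finger_force: 0.0
```

Run:
```python
from h import *
s=state();print({k:np.round(v,4) for k,v in s.items()})
```

```text
{'time': np.float64(4.2), 'joint_positions': array([ 3.3040e-01,  1.2670e-01,  1.4084e+00, -1.4000e-03,  1.6064e+00,
       -2.5942e+00]), 'joint_vel': array([-0.0008,  0.0015,  0.0035, -0.0002,  0.001 ,  0.    ]), 'joint_torque': array([ 3.30000e-03, -4.60128e+01, -4.04968e+01, -7.71000e-02,
        2.57000e-02, -3.00000e-04]), 'position': array([0.5649, 0.2292, 0.1226]), 'tool_rot': array([[-2.154e-01, -9.765e-01,  5.000e-04],
       [-9.765e-01,  2.154e-01, -1.300e-03],
       [ 1.100e-03, -8.000e-04, -1.000e+00]]), 'wrist_force': array([ 0.1678,  0.5581, -0.7968]), 'wrist_torque': array([ 0.0937,  0.045 , -0.0069]), 'finger_force': np.float64(0.0), 'finger_gap': np.float64(0.0435)}
```

Request:
apply_moves(
  commands=[
    [0,0,0,0,0,0],
    [0,0,0,0,0,0],
    [0,0,0,0,0,0],
    [0,0,0,0,0,0],
    [0,0,0,0,0,0],
    [0,0,0,0,0,0],
  ],
)

```text
time: 4.8
position: [0.5651, 0.2291, 0.1224]
tool_rot: [[-0.216, -0.976, 0.001], [-0.976, 0.216, -0.001], [0.001, -0.001, -1.0]]
wrist_force: [1.8, -0.2, -0.8]
finger_gap: 0.0224
finger_force: 40.0
```

```bash
cat > s.py <<'E'
from h import *
s=state();R=s['tool_rot']
print(round(s['time'],2),np.round(s['position'],4),'yawx',round(np.degrees(np.arctan2(-R[1][0],-R[0][0])),2),'F',np.round(s['wrist_force'],2),'T',np.round(s['wrist_torque'],3),'gap',s['finger_gap'],s['finger_force'],'tq6',round(s['joint_torque'][5],3),'q6',round(s['joint_positions'][5],3))
E
python3 s.py
```

```text
4.8 [0.5651 0.2291 0.1224] yawx 77.55 F [ 1.82 -0.18 -0.81] T [ 0.1   -0.185  0.009] gap 0.02237013297708605 39.9997615814209 tq6 0.013 q6 -2.594
```

Request:
apply_moves(
  commands=[
    [0,0,0,0,0,0],
    [0,0,0,0,0,0],
  ],
)

```text
time: 5.0
position: [0.5651, 0.2291, 0.1224]
tool_rot: [[-0.216, -0.976, 0.001], [-0.976, 0.216, -0.001], [0.001, -0.001, -1.0]]
wrist_force: [2.4, -0.5, -0.6]
finger_gap: 0.0225
finger_force: 40.0
```

```bash
python3 s.py
python3 - <<'E'
from h import *
f=snap('w3','wrist');s=snap('s3','scene')
c=np.zeros((384,620,3),np.uint8);c[:,:512][:]=f['frame'];cv2.imwrite('pics/w3b.png',np.hstack([cv2.resize(f['frame'],(448,336)),cv2.resize(s['frame'][130:240,270:385],(351,336),interpolation=3)])[:,:,::-1])
E
```

```text
5.0 [0.5651 0.2291 0.1224] yawx 77.55 F [ 2.43 -0.48 -0.64] T [ 0.004 -0.359 -0.029] gap 0.022509974690947926 39.9995881319046 tq6 0.014 q6 -2.594
```

View pics/w3b.png

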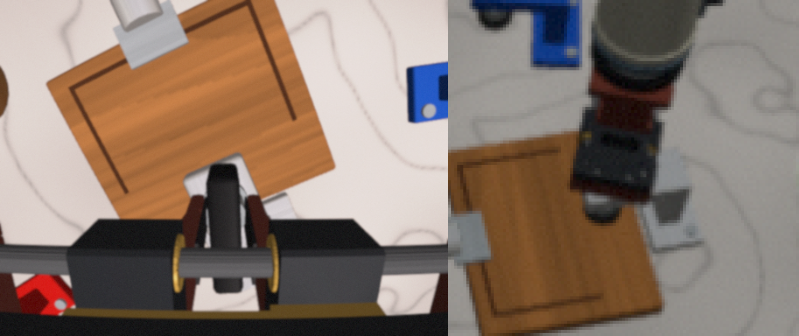

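Both fingers sit either side of the bar (wrist crop (225,230)). I'm turning clockwise and recording the torque.

Request:
apply_moves(
  commands=[
    [0,0,0,0,0,0.04],
    [0,0,0,0,0,0.08],
  ],
)

```text
time: 5.3
position: [0.5649, 0.2292, 0.1224]
tool_rot: [[-0.456, -0.89, 0.0], [-0.89, 0.456, -0.001], [0.001, -0.001, -1.0]]
wrist_force: [1.7, -0.3, -1.4]
finger_gap: 0.0221
finger_force: 40.0
```

```bash
python3 s.py
```

```text
5.3 [0.5649 0.2292 0.1224] yawx 62.89 F [ 1.67 -0.29 -1.44] T [-0.009 -0.244  0.177] gap 0.022141266391680143 39.99602973461151 tq6 -1.514 q6 -2.338
```

Request:
apply_moves(
  commands=[
    [0,0,0,0,0,0.04],
    [0,0,0,0,0,0.08],
  ],
)

```text
time: 5.5
position: [0.5648, 0.2293, 0.1224]
tool_rot: [[-0.663, -0.749, 0.0], [-0.749, 0.663, -0.001], [0.001, -0.001, -1.0]]
wrist_force: [0.8, 0.2, -0.5]
finger_gap: 0.0221
finger_force: 40.0
```

```bash
python3 s.py
```

```text
5.5 [0.5648 0.2293 0.1224] yawx 48.49 F [ 0.76  0.17 -0.46] T [ 0.081 -0.2    0.255] gap 0.02210677732850059 39.996206760406494 tq6 -1.43 q6 -2.087
```

Request:
apply_moves(
  commands=[
    [0,0,0,0,0,0.04],
    [0,0,0,0,0,0.08],
  ],
)

```text
time: 5.7
position: [0.5647, 0.2294, 0.1224]
tool_rot: [[-0.828, -0.561, -0.0], [-0.561, 0.828, -0.001], [0.001, -0.001, -1.0]]
wrist_force: [0.1, 1.5, -1.2]
finger_gap: 0.0223
finger_force: 40.0
```

```bash
python3 s.py
```

```text
5.7 [0.5647 0.2294 0.1224] yawx 34.1 F [ 0.12  1.49 -1.24] T [ 0.149 -0.102  0.233] gap 0.022263122836356165 39.99619424343109 tq6 -1.43 q6 -1.835
```

Request:
apply_moves(
  commands=[
    [0,0,0,0,0,0.04],
    [0,0,0,0,0,0.08],
  ],
)

```text
time: 5.9
position: [0.5646, 0.2296, 0.1224]
tool_rot: [[-0.941, -0.337, -0.0], [-0.337, 0.941, -0.001], [0.0, -0.001, -1.0]]
wrist_force: [1.0, 0.8, -0.6]
finger_gap: 0.0222
finger_force: 40.0
```

```bash
python3 s.py
```

```text
5.9 [0.5646 0.2296 0.1224] yawx 19.71 F [ 1.04  0.77 -0.64] T [ 0.174 -0.125  0.235] gap 0.022239841072893538 39.99610126018524 tq6 -1.418 q6 -1.584
```

Request:
apply_moves(
  commands=[
    [0,0,0,0,0,0.04],
    [0,0,0,0,0,0.08],
  ],
)

```text
time: 6.1
position: [0.5645, 0.2297, 0.1224]
tool_rot: [[-0.996, -0.093, -0.0], [-0.093, 0.996, -0.001], [0.0, -0.0, -1.0]]
wrist_force: [0.6, 0.6, -1.5]
finger_gap: 0.0223
finger_force: 40.0
```

```bash
python3 s.py
```

```text
6.1 [0.5645 0.2297 0.1224] yawx 5.31 F [ 0.62  0.57 -1.52] T [ 0.253 -0.174  0.321] gap 0.022335970978525688 39.996201395988464 tq6 -1.398 q6 -1.333
```

Request:
apply_moves(
  commands=[
    [0,0,0,0,0,0.04],
    [0,0,0,0,0,0.08],
  ],
)

```text
time: 6.3
position: [0.5645, 0.2299, 0.1224]
tool_rot: [[-0.987, 0.158, -0.0], [0.158, 0.987, -0.0], [0.0, -0.0, -1.0]]
wrist_force: [0.8, 2.8, -1.4]
finger_gap: 0.0224
finger_force: 40.0
```

```bash
python3 s.py
```

```text
6.3 [0.5645 0.2299 0.1224] yawx -9.07 F [ 0.85  2.8  -1.45] T [ 0.353 -0.193  0.27 ] gap 0.022387031370165893 39.9959796667099 tq6 -1.378 q6 -1.081
```

Request:
apply_moves(
  commands=[
    [0,0,0,0,0,0.04],
    [0,0,0,0,0,0.08],
  ],
)

```text
time: 6.5
position: [0.5646, 0.23, 0.1224]
tool_rot: [[-0.917, 0.398, 0.0], [0.398, 0.917, 0.0], [-0.0, 0.0, -1.0]]
wrist_force: [1.2, 2.6, -1.4]
finger_gap: 0.0223
finger_force: 40.0
```

```bash
python3 s.py
```

```text
6.5 [0.5646 0.23   0.1224] yawx -23.47 F [ 1.17  2.61 -1.45] T [ 0.479 -0.177  0.35 ] gap 0.02233581235706952 39.99587059020996 tq6 -1.357 q6 -0.83
```

The joint-6 torque is flat at −1.430 and then rises steadily by 0.0205 per 14.4°, matching the stated stiffness. The kink puts first touch at tool yaw ≈ 28°, so the target yaw is ≈ −62°, another 38.5° or so.

Request:
apply_moves(
  commands=[
    [0,0,0,0,0,0.043],
    [0,0,0,0,0,0.086],
    [0,0,0,0,0,0.129],
    [0,0,0,0,0,0.172],
    [0,0,0,0,0,0.215],
    [0,0,0,0,0,0.215],
    [0,0,0,0,0,0.215],
  ],
)

```text
time: 7.2
position: [0.5649, 0.2303, 0.1224]
tool_rot: [[-0.474, 0.88, 0.001], [0.88, 0.474, 0.001], [0.0, 0.001, -1.0]]
wrist_force: [4.1, 4.3, -2.4]
finger_gap: 0.0224
finger_force: 40.0
```

Request:
apply_moves(
  commands=[
    [0,0,0,0,0,0],
    [0,0,0,0,0,0],
    [0,0,0,0,0,0],
    [0,0,0,0,0,0],
  ],
  hand=-0.3,
)

```text
time: 7.6
position: [0.5648, 0.2289, 0.1226]
tool_rot: [[-0.471, 0.882, 0.0], [0.882, 0.471, -0.002], [-0.002, -0.001, -1.0]]
wrist_force: [-0.2, -0.4, -0.2]
finger_gap: 0.0506
finger_force: 0.0
```

```bash
python3 s.py
```

```text
7.6 [0.5648 0.2289 0.1226] yawx -61.91 F [-0.22 -0.42 -0.2 ] T [-0.065  0.049  0.05 ] gap 0.05063434233860935 0.0 tq6 -0.016 q6 -0.16
```

Request:
apply_moves(
  commands=[
    [0,0,-0.42,0,0,0],
    [0,0,-0.84,0,0,0],
    [0,0,-0.84,0,0,0],
  ],
  hand=1,
)

```text
time: 7.9
position: [0.5669, 0.2299, 0.2327]
tool_rot: [[-0.471, 0.882, 0.013], [0.882, 0.471, 0.003], [-0.004, 0.013, -1.0]]
wrist_force: [0.4, -0.8, 0.7]
finger_gap: 0.0337
finger_force: 0.0
```

Request:
apply_moves(
  commands=[
    [-0.4,-0.1,0,0,0,0],
    [-0.75,-0.2,0,0,0,0],
    [-0.75,-0.2,0,0,0,0],
  ],
)

```text
time: 8.2
position: [0.5869, 0.1339, 0.2231]
tool_rot: [[-0.466, 0.885, 0.001], [0.885, 0.466, -0.004], [-0.003, -0.001, -1.0]]
wrist_force: [-0.6, -0.7, -0.8]
finger_gap: 0.0099
finger_force: 0.0
```

Request:
apply_moves(
  commands=[
    [-0.4,-0.1,0,0,0,0.04],
    [-0.75,-0.2,0,0,0,0.092],
    [-0.75,-0.2,0,0,0,0.092],
    [-0.75,-0.2,0,0,0,0.092],
  ],
)

```text
time: 8.6
position: [0.6071, 0.0475, 0.2231]
tool_rot: [[-0.199, 0.98, -0.0], [0.98, 0.199, -0.001], [-0.001, -0.0, -1.0]]
wrist_force: [-0.3, 1.1, 0.1]
finger_gap: 0.0003
finger_force: 0.0
```

```bash
python3 s.py
python3 - <<'E'
from h import *
d=snap('w4','wrist')
def box(c,a,hx,hy,hz):
    ca,sa=np.cos(a),np.sin(a)
    return [[c[0]+ca*u-sa*v,c[1]+sa*u+ca*v,c[2]+w] for u in(-hx,hx) for v in(-hy,hy) for w in(-hz,hz)]
cv2.imwrite('pics/w4b.png',cv2.resize(d['frame'],(768,576))[:,:,::-1])
E
```

```text
8.6 [0.6071 0.0475 0.2231] yawx -78.54 F [-0.26  1.11  0.06] T [-0.105  0.036 -0.012] gap 0.00028405704594898387 0.0 tq6 0.208 q6 -0.178
```

View pics/w4b.png

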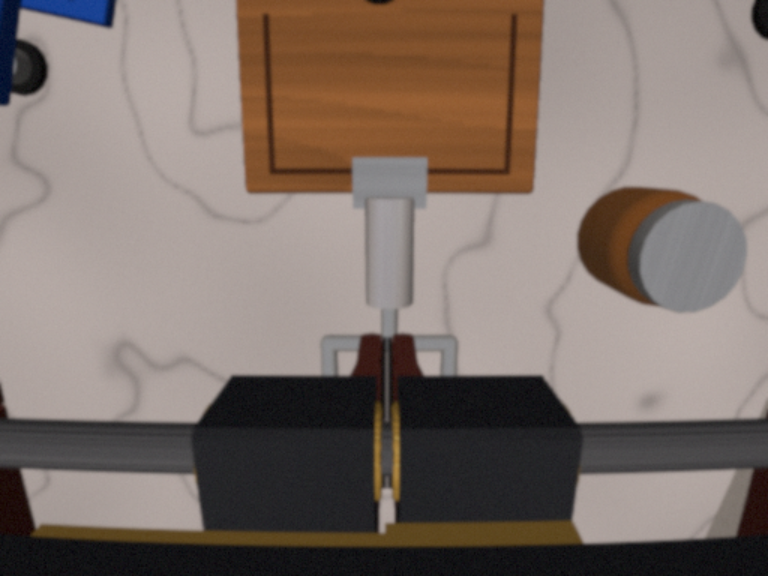

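The wrist view shows the gauge axis vertical at u≈389. The body end is at v≈305, the loop's near crosspiece outer edge at v≈338 and inner edge at v≈352, the sides are at u 322 and 457, and the board edge is at v≈191.

Run:
```python
from h import *
d=load('w4');P=lambda u,v,z:atz(d,u/1.5,v/1.5,z)[:2]
a=P(389,198,.025);e=P(389,306,.025);n=P(389,352,.025);l=P(322,345,.025);r=P(457,345,.025);n0=P(389,338,.025)
b1=P(248,191,.02);b2=P(533,191,.02)
ax=(b2-b1);print('board edge',np.linalg.norm(ax),np.degrees(np.arctan2(ax[1],ax[0])))
w=(r-l);print('loop width',np.linalg.norm(w),np.degrees(np.arctan2(w[1],w[0])))
g=n-a;print('axis',np.degrees(np.arctan2(g[1],g[0])), 'body',np.linalg.norm(e-(b1+b2)/2),'crosspiece',np.linalg.norm(n-n0))
u=g/np.linalg.norm(g);m=n+u*.0295;print('inner edge',n,'middle',m,'bar',m+u*.036,u)
s=state();R=np.array(s['tool_rot']);D=np.r_[m,.04]-s['position'];print(D,R.T@D/.12)
```

```text
board edge 0.19640046513684048 11.433848832805095
loop width 0.09860087581480498 11.420722197180922
axis -78.50521036841612 body 0.08087820690102296 crosspiece 0.010854711224794892
inner edge [ 0.62159461 -0.01505058] middle [ 0.62747334 -0.04395889] bar [ 0.63464738 -0.07923683] [ 0.19927882 -0.97994283]
[ 0.0204854  -0.09239288 -0.18328385] [-0.78757762  0.01307545  1.52785691]
```

Request:
apply_moves(
  commands=[
    [-0.4,0.013,0.2,0,0,0],
    [-0.79,0.013,0.4,0,0,0],
    [-0.79,0.013,0.75,0,0,0],
    [-0.79,0.013,0.75,0,0,0],
  ],
)

```text
time: 9.05
position: [0.6244, -0.0441, 0.1258]
tool_rot: [[-0.2, 0.98, -0.012], [0.98, 0.2, 0.001], [0.003, -0.012, -1.0]]
wrist_force: [-0.8, 0.1, -0.9]
finger_gap: 0.0005
finger_force: 0.0
```

```bash
python3 s.py
python3 - <<'E'
from h import *
f=snap('s5','scene');t=snap('t5','top')
w=snap('w5','wrist')
o=np.hstack([cv2.resize(f['frame'][150:260,195:370],(525,330),interpolation=3),cv2.resize(w['frame'],(440,330))[:,85:355]])
cv2.imwrite('pics/c5.png',o[:,:,::-1])
E
```

```text
9.05 [ 0.6244 -0.0441  0.1258] yawx -78.45 F [-0.81  0.06 -0.86] T [-0.073  0.095 -0.023] gap 0.0005107778475699463 0.0 tq6 -0.138 q6 -0.326
```

View pics/c5.png

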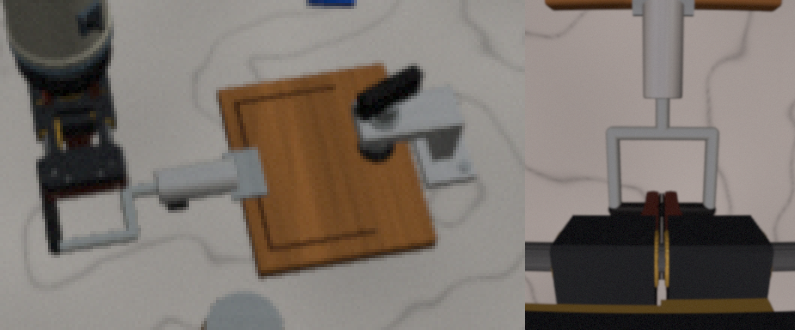

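The scene crop shows the turned knob bar at (388,92) and the gripper over the loop. The wrist crop shows the crosspiece inner edge at v≈139 and the bar's inner edge at v≈205. I'm checking these against the earlier measurement.

Run:
```python
from h import *
d=load('w5')
for v in (139,205):
  print(atz(d,(662-525+85)*512/440,v*384/330,.028))
print(proj(d,[[.6275,-.044,.025],[.6346,-.0792,.025]])*440/512+[525-85,0])
```

```text
[ 0.62119134 -0.01310621  0.028     ]
[ 0.63363104 -0.07358419  0.028     ]
[[661.95040463 172.82503762]
 [661.80604609 209.43315868]]
```

Request:
apply_moves(
  commands=[
    [0,0,0.3,0,0,0],
    [0,0,0.6,0,0,0],
    [0,0,0.75,0,0,0],
    [0,0,0.75,0,0,0],
  ],
)

```text
time: 9.6
position: [0.6272, -0.0432, 0.0432]
tool_rot: [[-0.202, 0.979, -0.001], [0.979, 0.202, -0.001], [-0.001, -0.001, -1.0]]
wrist_force: [-0.2, -0.3, -0.2]
finger_gap: 0.0003
finger_force: 0.0
```

```bash
python3 s.py
```

```text
9.6 [ 0.6272 -0.0432  0.0432] yawx -78.36 F [-0.23 -0.33 -0.19] T [-0.091  0.109 -0.022] gap 0.0003349441104393143 0.0 tq6 0.003 q6 -0.325
```

Request:
apply_moves(
  commands=[
    [0,0,0.07,0,0,0],
    [-0.05,0,0.07,0,0,0],
    [-0.1,0,0.07,0,0,0],
    [-0.12,0,0.07,0,0,0],
    [-0.12,0,0.07,0,0,0],
  ],
)

```text
time: 10.1
position: [0.6311, -0.0598, 0.0362]
tool_rot: [[-0.198, 0.98, 0.002], [0.98, 0.198, -0.002], [-0.002, 0.001, -1.0]]
wrist_force: [0.9, 0.2, 0.1]
finger_gap: 0.0006
finger_force: 0.0
```

Request:
apply_moves(
  commands=[
    [-0.01,0,0,0,0,0],
    [-0.02,0,0,0,0,0],
    [-0.03,0,0,0,0,0],
    [-0.03,0,0,0,0,0],
  ],
)

```text
time: 10.5
position: [0.6313, -0.0623, 0.0354]
tool_rot: [[-0.199, 0.98, 0.0], [0.98, 0.199, -0.001], [-0.001, 0.0, -1.0]]
wrist_force: [-0.8, 1.9, 0.7]
finger_gap: 0.0004
finger_force: 0.7
```

```bash
python3 s.py
```

```text
10.5 [ 0.6313 -0.0623  0.0354] yawx -78.49 F [-0.82  1.85  0.65] T [ 0.085  0.069 -0.01 ] gap 0.0003892722955471993 0.7119660638272762 tq6 -0.024 q6 -0.352
```

Request:
apply_moves(
  commands=[
    [-0.014,0,0,0,0,0],
    [-0.028,0,0,0,0,0],
    [-0.042,0,0,0,0,0],
    [-0.042,0,0,0,0,0],
    [-0.042,0,0,0,0,0],
  ],
)

```text
time: 11.0
position: [0.6321, -0.0666, 0.0354]
tool_rot: [[-0.2, 0.98, -0.0], [0.98, 0.2, 0.0], [0.0, -0.0, -1.0]]
wrist_force: [-1.4, 5.8, 2.3]
finger_gap: 0.0006
finger_force: 2.8
```

```bash
python3 s.py
python3 - <<'E'
from h import *
s=state();print(np.array(s['tool_rot']).T@s['wrist_force'])
E
```

```text
11.0 [ 0.6321 -0.0666  0.0354] yawx -78.48 F [-1.42  5.75  2.26] T [ 0.859  0.38  -0.02 ] gap 0.0005703953821227109 2.8255465999245644 tq6 -0.018 q6 -0.36
[ 5.92341623 -0.2431238  -2.25669399]
```

Request:
apply_moves(
  commands=[
    [-0.013,0,0,0,0,0],
    [-0.026,0,0,0,0,0],
    [-0.038,0,0,0,0,0],
    [-0.038,0,0,0,0,0],
    [-0.038,0,0,0,0,0],
  ],
)

```text
time: 11.5
position: [0.6328, -0.07, 0.0354]
tool_rot: [[-0.2, 0.98, -0.001], [0.98, 0.2, 0.002], [0.002, -0.0, -1.0]]
wrist_force: [-2.5, 9.2, 3.3]
finger_gap: 0.0007
finger_force: 4.5
```

Run:
```python
from h import *
w=snap('w6','wrist')
for i in range(6):
    s=state();R=np.array(s['tool_rot']);print(s['time'],s['position'],(R.T@s['wrist_force'])[0]);grab_frame('scene')
o=cv2.resize(w['frame'],(768,576))[:420,200:600]
cv2.imwrite('pics/c6.png',o[:,:,::-1])
```

```text
11.55 [ 0.63281591 -0.07002566  0.03539451] 9.410310698496101
11.6 [ 0.63279904 -0.06998649  0.03536082] 8.868413551373473
11.65 [ 0.63282402 -0.06997522  0.03538302] 9.137830580748796
11.7 [ 0.63277677 -0.06998842  0.03535978] 9.605934115505638
11.75 [ 0.6327912  -0.06997939  0.03536264] 8.499364825513187
11.8 [ 0.63278085 -0.06998995  0.03533883] 8.860876657927278
```

View pics/c6.png

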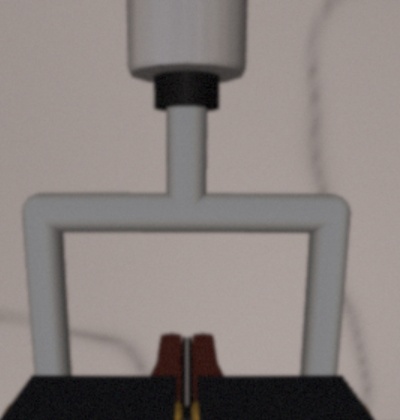

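The ring at (187,90) is nearly out and the force averages 9.1 N, so I'm adding 1 mm and then holding for over two seconds.

Request:
apply_moves(
  commands=[
    [-0.009,0,0,0,0,0],
    [-0.009,0,0,0,0,0],
    [-0.009,0,0,0,0,0],
    [-0.009,0,0,0,0,0],
  ],
)

```text
time: 12.25
position: [0.633, -0.0708, 0.0354]
tool_rot: [[-0.201, 0.98, -0.001], [0.98, 0.201, 0.002], [0.003, -0.0, -1.0]]
wrist_force: [-2.6, 8.9, 3.2]
finger_gap: 0.0006
finger_force: 4.9
```

Run:
```python
from h import *
w=snap('w7','wrist');a=[]
for i in range(8):
    s=state();a.append((np.array(s['tool_rot']).T@s['wrist_force'])[0]);grab_frame('wrist')
print(s['time'],s['position'],np.mean(a),np.std(a))
```

```text
12.65 [ 0.63293821 -0.0707647   0.03533796] 9.751013912355269 0.43446886314421035
```

Now at 9.8 N: hold for 2.4 s more, then check that the board has not moved.

Request:
apply_moves(
  commands=[
    [-0.002,0,0,0,0,0],
    [-0.002,0,0,0,0,0],
    [-0.002,0,0,0,0,0],
    [-0.002,0,0,0,0,0],
    [-0.002,0,0,0,0,0],
    [-0.002,0,0,0,0,0],
    [-0.002,0,0,0,0,0],
    [-0.002,0,0,0,0,0],
    [-0.002,0,0,0,0,0],
    [-0.002,0,0,0,0,0],
    [-0.002,0,0,0,0,0],
    [-0.002,0,0,0,0,0],
  ],
)

```text
time: 13.9
position: [0.633, -0.0709, 0.0354]
tool_rot: [[-0.201, 0.98, -0.001], [0.98, 0.201, 0.003], [0.003, -0.0, -1.0]]
wrist_force: [-4.1, 10.2, 4.5]
finger_gap: 0.0003
finger_force: 5.0
```

Request:
apply_moves(
  commands=[
    [0,0,0,0,0,0],
    [0,0,0,0,0,0],
    [0,0,0,0,0,0],
    [0,0,0,0,0,0],
    [0,0,0,0,0,0],
    [0,0,0,0,0,0],
    [0,0,0,0,0,0],
    [0,0,0,0,0,0],
    [0,0,0,0,0,0],
    [0,0,0,0,0,0],
    [0,0,0,0,0,0],
    [0,0,0,0,0,0],
  ],
)

```text
time: 15.1
position: [0.633, -0.071, 0.0354]
tool_rot: [[-0.201, 0.98, -0.001], [0.98, 0.201, 0.003], [0.003, -0.0, -1.0]]
wrist_force: [-3.2, 9.1, 3.5]
finger_gap: 0.0005
finger_force: 5.0
```

Run:
```python
from h import *
w=snap('w8','wrist');a=[]
for i in range(4):
    s=state();a.append((np.array(s['tool_rot']).T@s['wrist_force'])[0]);grab_frame('wrist')
print(s['time'],s['position'],np.mean(a))
sc=snap('s8','scene')
g=lambda n:cv2.cvtColor(load(n)['frame'],cv2.COLOR_RGB2GRAY).astype(np.float32)
# board shift, scene view: held vs before the pull
for r in [(slice(170,245),slice(280,345)),(slice(290,380),slice(0,120))]:
    print(cv2.phaseCorrelate(g('s5')[r].copy(),g('s8')[r].copy()))
h=slice(60,85),slice(170,340)
x=load('w8')['frame'];print('ring col',x[0:80:4,216].max(1),x[30:80,216].max(1)if 0 else'')
```

```text
15.3 [ 0.63297057 -0.07093053  0.03534579] 9.7827530424859
((-0.012897789593139919, 0.46364664649975396), 1.0042168755001493)
((-0.03435320825791166, -0.03330626658478053), 1.0214303215344747)
ring col [150 155 155 156 159 160 157 156 155 158 160 159 160 162 159 161 163 162
 162 160]
```

The board hasn't shifted along the pull direction (0.01 px) at 9.8 N held for over 2.5 s. I'm letting the loop back in and then lifting out.

Request:
apply_moves(
  commands=[
    [0.02,0,0,0,0,0],
    [0.04,0,0,0,0,0],
    [0.06,0,0,0,0,0],
    [0.08,0,0,0,0,0],
    [0.1,0,0,0,0,0],
    [0.13,0,0,0,0,0],
    [0.18,0,0,0,0,0],
    [0.22,0,0,0,0,0],
    [0.22,0,0,0,0,0],
    [0.22,0,0,0,0,0],
  ],
)

```text
time: 16.4
position: [0.6282, -0.0474, 0.0352]
tool_rot: [[-0.2, 0.98, 0.0], [0.98, 0.2, -0.002], [-0.002, 0.0, -1.0]]
wrist_force: [0.6, -0.3, -0.2]
finger_gap: 0.0001
finger_force: 0.0
```

Request:
apply_moves(
  commands=[
    [0,0,-0.2,0,0,0],
    [0,0,-0.5,0,0,0],
    [0,0,-0.9,0,0,0],
    [0,0,-1,0,0,0],
    [0,0,-1,0,0,0],
    [0,0,-1,0,0,0],
  ],
)

```text
time: 17.0
position: [0.6278, -0.0474, 0.1538]
tool_rot: [[-0.199, 0.98, -0.001], [0.98, 0.199, -0.001], [-0.001, -0.001, -1.0]]
wrist_force: [-0.1, -0.5, -0.2]
finger_gap: 0.0003
finger_force: 0.0
```

```bash
python3 s.py
python3 - <<'E'
from h import *
w=snap('w9','wrist');sc=snap('s9','scene')
o=np.hstack([cv2.resize(sc['frame'][150:260,195:370],(525,330),interpolation=3),cv2.resize(w['frame'],(440,330))[:,85:355]])
cv2.imwrite('pics/c9.png',o[:,:,::-1])
g=lambda n:cv2.cvtColor(load(n)['frame'],cv2.COLOR_RGB2GRAY).astype(np.float32)
r=(slice(170,245),slice(265,345));print(cv2.phaseCorrelate(g('s5')[r].copy(),g('s9')[r].copy()))
E
```

```text
17.0 [ 0.6278 -0.0474  0.1538] yawx -78.51 F [-0.06 -0.53 -0.18] T [-0.091  0.037 -0.004] gap 0.00025883042440151094 0.0 tq6 0.0 q6 -0.329
((0.0070973793658168915, 0.4631006378218103), 0.9748879187901814)
```

View pics/c9.png

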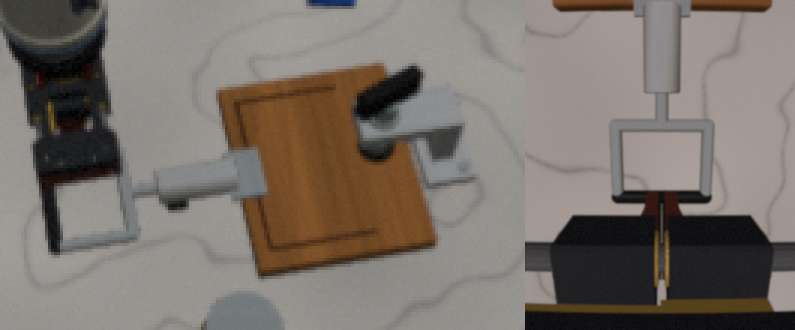

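The final view shows the loop back in with its ring hidden, the board unmoved (the constant 0.46 px row offset appeared at both times, so I take it as an artefact of the correlation), the knob at its tightened angle (388,92), and the gripper clear.

```bash
python3 -c "
from rig import *
print(close_job())"
```

```text
the job is handed in; nothing more can be done
None
```

I turned the knob about a quarter turn past the pad's touch, then held the gauge at about 9.8 N for over 2.5 s with no visible shift of the board and let it back in; the job was handed in at 17 s, and no verdict came back.

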